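Free and close the burrs of a spice mill with its square-bored knob

ROBOT

A 6-joint arm with a two-finger parallel gripper is mounted at the origin on the work surface. World frame = base frame: x ahead of the robot, y to its left, z up, the work surface at z = 0. Lengths are in m, angles in rad, forces in N, time in s.
With the tool pointing down it reaches from about 0.15 to 0.775 m from the base axis. Payload 6.1 kg.
Tool frame: the origin (TCP) lies on the centre line of the jaws, within the pads' length; the fingertips stand 14 mm ahead of it and the grasp point (between the pads) lies 5 mm behind it (tips_ahead is the distance from the TCP to the fingertips, in m); z points along the fingers, y is the line along which they close (so a half turn about z gives the same grasp; the last joint's range is limited). The gripper opens to 85 mm and grips with 20 to 120 N. Pads are 22 mm wide; open, the fingers measure 114 mm over their backs; the gripper's body (76 mm by 85 mm) begins 54 mm behind the grasp point. The pads swing forward as they close: fully open they stand 13 mm farther back than shut.
Start: joints at [1.337, 0.126, -0.04, 1.405, 0, 1.571], TCP at [0.122, 0.511, 0.245] pointing down, gripper open.
Joint ranges: [-2.72, 2.72], [-0.95, 1.95], [-1.27, 1.35], [-1.78, 2.02], [-1.46, 1.47], [-3.14, 3.14]. Speed limits (rad/s): [2.39, 2.39, 3.01, 3.14, 3.14, 3.14].

INTERFACE

Orientations are given as [roll, pitch, yaw] about the fixed x, y, z axes, in that order (R = Rz(yaw) Ry(pitch) Rx(roll)).
In Python, from bench import observe, get_image, close_job, tips_ahead gives the robot as it stands. The module is installed in compiled form; this text tells all that it offers.
- The arm moves only by the tool play_rows, never from a script. Its argument "steps" is a list that holds one entry, the list of rows, each a list of 7 numbers: the turn, a rotation vector about the tool's x, y, z in rad, then the shift along the tool's x, y, z in cm, then the opening, from -1 (shut) to 1 (fully open). A call has 1 to 20 rows; each row shifts and turns the commanded pose from where the row before left it, along the tool's axes as they then stand; what a row does not reach is not made up. A row lasts 1/10 s, in which the tool goes at most 50 mm and 8.59 degrees, less where a joint would pass 70% of its speed; a pose out of reach is approached as far as the arm can. A call is refused whole if a number of a shift passes 5 or a number of a turn 0.15, either way. A call with a gripper value outside its range is refused whole. The fingers move at their own pace and stop on an object; the grip force is fixed at half the most. Time passes only in rows, so rows that do not move let the fingers close. It gives the time, the measured TCP pose, the force, the opening and the grip force at its end, in the units of the state.
- observe(): the state, without advancing time (a new reading comes with each control period).
- get_image(name): name is "scene" or "top" or "wrist"; returns a dict with "image" (480x640x3 uint8, red, green, blue), "fx", "fy", "cx", "cy" (pixels), "rvec" (rotation vector, rad) and "tvec" (3), from world to camera coordinates, as OpenCV has them; the wrist camera has in their place "mount" (4x4, takes a point from camera to tool coordinates, whose origin is the TCP and whose axes are the flange's). Camera axes: x right, y down, z forward; pixel columns grow to the right and rows downward; lengths in m; the calibration is good to about 2 mm. A picture is of the moment at which its call begins: read the wrist's pose just before it. There is no depth.
- close_job(): hands the job in; it is judged then, once.
The state is a dict: "t": time; "qpos": joint angles; "dq": joint speeds; "tau": joint torques, N m; "tcp_pos": TCP position; "tcp_rot": TCP orientation; "ft_force": force on the tool from outside, world axes, zero at the start; "ft_torque": the same for the moment, N m; "finger_gap": opening from 0.0 (shut) to 1.0 (fully open); "finger_force": force on a finger pad.
Only numpy, scipy, OpenCV 4.12 (cv2) and the standard library are available. Lean on these libraries where they do the work, as an engineer would, in place of code of your own. Each camera call takes 0.05 s, during which the arm holds its last target. There are 200 camera calls.

TASK

The mill's loose knob stands in one of the rack's wells. Fit it on the small lock screw (plain narrow collar) and turn it anticlockwise until it stops, then move it to the burr spindle (wide collar with scale ticks), turn that clockwise until it stops, and leave the knob there, pushed fully home. Do not shift or tip any of the crockery or shakers.

Things in the scene. Friction and masses are not known exactly. Their poses are not given: they have to be found in the camera images.
- knob: Loose steel wing knob, about 150 g, upright in a rack well. Square hub 30 x 30 mm, 26 mm high, with a square bore from below right through it: 13.5 mm wide, 2 mm chamfer at the mouth, parallel to the hub's sides. On it a flat wing 56 mm long (its x), 14 mm thick (its y), 26 to 56 mm above the underside. Origin: centre of the underside; z up. The bore fits in any of four turns.
- lock_seat (a point): On the lock screw's axis at the face of its narrow collar (34 mm across, 6 mm proud of the mill's sloping face, its lower right seen from the robot); turns with the screw. z out along the shaft, 32 deg from vertical; x, y square to its flats. Shaft: 12 mm square, 21 mm out of the collar, last 3 mm narrowed to 9 mm. Fully home, the knob's origin is on this point.
- burr_seat (a point): The same for the burr spindle: 12 mm square, 21 mm out of its wide collar (64 mm across, 6 mm proud, dark ticks), upper left of the sloping face, 92 mm from the lock screw. z out along the shaft, 32 deg from vertical; x, y square to the flats; turns with the spindle.
- lock (a joint): Lock screw angle (rad), grows anticlockwise seen from outside (from the knob's wing side); tight near 0 to 0.45, fully loose at its stop, 1.25. Stiff: stays where it is left.
- burr (a joint): Burr spindle angle (rad), grows clockwise seen from outside; starts at 0.4 to 0.9, closed at its stop, 1.6. Stays where it is left.
- mill: Fixed grey spice mill; origin at the centre under it, front is its -x. The flat top face slopes 32 deg down to the front, 180 mm wide, from 46 mm high at the front to 104 mm; behind it a housing 85 mm high with an aluminium hopper (76 mm across, to 140 mm high, axis 68 mm behind the origin).
- rack: Fixed white plastic rack block 170 x 170 x 30 mm with four square wells 49 mm wide, 22 mm deep, centres 40 mm from the rack's middle along its x and y. Origin at the centre of the underside.
- shaker1: Small empty glass shaker with metal cap, 40 mm across, 70 mm high, in a rack well (floor 8 mm above the step). Bystander. Origin: underside.
- shaker2: Small empty glass shaker with metal cap, 40 mm across, 70 mm high, in a rack well (floor 8 mm above the step). Bystander. Origin: underside.
- shaker3: Small empty glass shaker with metal cap, 40 mm across, 70 mm high, in a rack well (floor 8 mm above the step). Bystander. Origin: underside.
- mortar: Black stone mortar, 110 mm across, 75 mm high, between rack and mill. Bystander. Origin: underside.
- pestle: Black stone pestle standing upright in the mortar, 140 mm long, top about 154 mm above the step. Bystander. Origin: its foot.
- plate: Yellow melamine plate, 144 mm across, 16 mm high. Bystander. Origin: underside.
- ramekin1: White ceramic ramekin, 70 mm across, 40 mm high. Bystander (1 stands on the plate, 2 on the step at the back). Origin: underside.
- ramekin2: White ceramic ramekin, 70 mm across, 40 mm high. Bystander (1 stands on the plate, 2 on the step at the back). Origin: underside.
There are look-alikes about, which are no part of the job. Leave any pink look-alike of the knob alone.

How it is judged:
By the outcome, as a careful person would: the job done as asked, in the order asked, and still so for the second after the job is handed in, with the robot touching nothing.
It also fails if it takes over 61 s, if anything falls off the work surface, if the arm or the gripper's body presses on something with over 40 N, if the wrist force passes 120 N, or if a joint passes its speed limit or range.

## Working session

There is one attempt and no reset: what is moved stays moved. The work goes in short steps, Python scripts to look and compute and a tool call to move; the robot and the scene stay as the last step left them, time stands still between calls to the robot, and variables do not carry over. Pictures are saved under pics/ and viewed, at most 10 in all, crops included, and the job is handed in when it is done.

Besides the shell and the picture viewer there is one more tool, called by a JSON object that holds its "api" and its "payload". play_rows: Moves the arm, as the interface text tells. Its arguments: {"type":"object","properties":{"steps":{"type":"array"}},"required":["steps"]}

```bash
mkdir -p pics; ls; cat > h.py <<'E'
import numpy as np, cv2, pickle
from bench import observe, get_image, tips_ahead
from scipy.spatial.transform import Rotation as R
def snap(n,f):
    s=observe(); d=get_image(n); d['state']=s
    cv2.imwrite(f'pics/{f}.png',d['image'][:,:,::-1]); pickle.dump(d,open(f'pics/{f}.pkl','wb')); return d
def cam(d):
    "camera rot (cam->world) and centre"
    if 'rvec' in d:
        Rm=cv2.Rodrigues(np.array(d['rvec'],float))[0]; return Rm.T, -Rm.T@np.array(d['tvec']).ravel()
    s=d['state']; Rt=R.from_euler('xyz',s['tcp_rot']).as_matrix(); M=np.array(d['mount'])
    return Rt@M[:3,:3], Rt@M[:3,3]+np.array(s['tcp_pos'])
def ray(d,u,v):
    A,c=cam(d); return c, A@np.array([(u-d['cx'])/d['fx'],(v-d['cy'])/d['fy'],1.])
def onz(d,u,v,z):
    c,r=ray(d,u,v); return c+r*(z-c[2])/r[2]
def proj(d,p):
    A,c=cam(d); q=A.T@(np.array(p)-c); return np.array([d['fx']*q[0]/q[2]+d['cx'],d['fy']*q[1]/q[2]+d['cy']])
def tri(d1,u1,d2,u2):
    c1,r1=ray(d1,*u1); c2,r2=ray(d2,*u2)
    t=np.linalg.lstsq(np.c_[r1,-r2],c2-c1,rcond=None)[0]
    a=c1+r1*t[0];b=c2+r2*t[1]; return (a+b)/2, np.linalg.norm(a-b)
def load(f): return pickle.load(open(f'pics/{f}.pkl','rb'))
E
python3 - <<'E'
from h import *
print(tips_ahead() if callable(tips_ahead) else tips_ahead)
for n in ('scene','top','wrist'):
    d=snap(n,n+'0'); A,c=cam(d); print(n,d['fx'],c,A[:,2])
s=observe(); print(s['tcp_pos'],s['tcp_rot'],s['t'])
E
```

```text
pics
0.014
scene 584.6917601904702 [ 1.20658812 -0.64200672  0.77504453] [-0.53444768  0.57701205 -0.61759434]
top 456.51202700124793 [0.47274395 0.02382576 0.77517657] [ 0.17526121  0.00382382 -0.98451454]
wrist 407.3623891258089 [0.0432595  0.52799416 0.37373363] [ 0.29918087 -0.07159286 -0.95150684]
[0.12155454 0.51044435 0.2447011 ] [-3.14037949e+00 -6.94943473e-06  2.90782903e+00] 0.15
```

View pics/scene0.png

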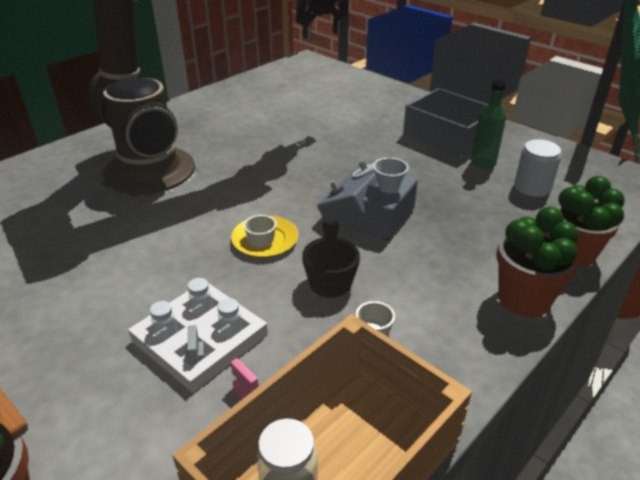

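View pics/top0.png

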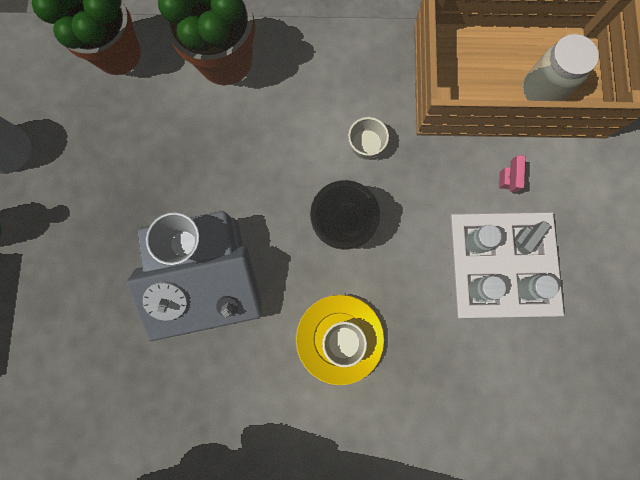

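The knob is the steel-grey wing at top (534,236), scene (196,342), in a rack well. The pink look-alike at top (515,174) is outside the rack, so I'll leave it. The mill is at top (195,275), with the burr dial at (165,302) and the lock screw at (229,307). I'll confirm with an enlarged crop.

```bash
python3 - <<'E'
from h import *
t=load('top0')['image'][:,:,::-1]; s=load('scene0')['image'][:,:,::-1]
def cr(i,x,y,w,h,k): return cv2.resize(i[y:y+h,x:x+w],None,fx=k,fy=k,interpolation=cv2.INTER_CUBIC)
a=cr(t,125,205,140,140,2.857142857); b=cr(t,445,205,125,120,3.2)
b=cv2.resize(b,(400,400)) 
c=cr(s,315,150,110,55,3.6363); c=cv2.resize(c,(400,200)); e=cv2.resize(s[275:395,125:275],(400,200))
o=np.vstack([np.hstack([cv2.resize(a,(400,400)),b]),np.hstack([c,e])]); cv2.imwrite('pics/c1.png',o)
# rack corners triangulation
d1=load('top0');d2=load('scene0')
for u,v in [((453,214),(206,281)),((457,318),(131,328)),((564,316),(190,378)),((553,213),(266,319))]:
    print(tri(d1,u,d2,v))
E
```

```text
(array([ 0.59194866, -0.20042355,  0.11618211]), np.float64(0.1009144180801518))
(array([ 0.4328799 , -0.26693877, -0.06549081]), np.float64(0.13084049693598046))
(array([ 0.5209439 , -0.34686592, -0.04752381]), np.float64(0.12453777083775468))
(array([ 0.659324  , -0.26364879,  0.12480212]), np.float64(0.10436470194642643))
```

View pics/c1.png

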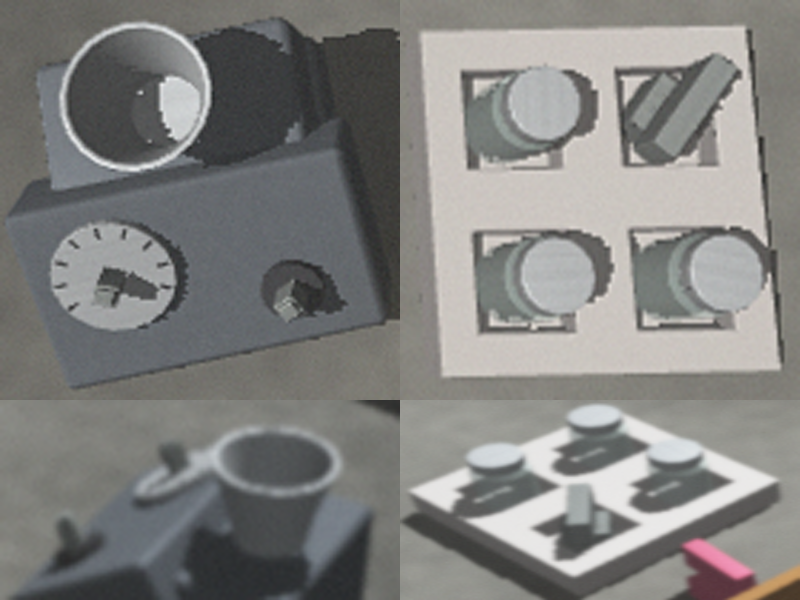

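The crop confirms it: the steel wing knob (top about (539,235)) sits in the rack's far-right well, with shakers in the other three. The burr has the wide ticked collar at about (165,301). The lock is the narrow collar at about (228,306).

```bash
python3 - <<'E'
from h import *
d1=load('top0');d2=load('scene0')
P=[]
for u,v in [((453,214),(266,319)),((457,318),(206,281)),((564,316),(131,328)),((553,213),(190,378))]:
    p,e=tri(d1,u,d2,v);print(p,e)
# top-face z guess .. and sizes
for z in (0.03,0.05,0.07):
    q=[onz(d1,*u,z) for u in [(452.5,214.5),(457,318),(563.5,315.5),(553,213.5)]]
    print(z,[np.linalg.norm(q[i]-q[i-1]).round(4) for i in range(4)],np.mean(q,0))
# shaft tips: top crop scale 400/140, scene crop x400/110,y200/55
k=140/400
f=lambda a:(125+a[0]*k,205+a[1]*k)
g=lambda a:(315+a[0]*.275,150+a[1]*.275)
for n,a,b in (('burr',(102,298),(172,449)),('lock',(287,306),(68,523))):
    print(n,tri(d1,f(a),d2,g(b)))
# wing ends of knob, top
kb=lambda a:(445+a[0]*125/400,205+a[1]*120/400)
for a,b in (((730-400,63),None),((655-400,150),None)): print(kb(a))
E
```

```text
[ 0.63790821 -0.18040404  0.03868182] 0.0006462683275566648
[ 0.46974397 -0.18398663  0.0273339 ] 0.0010780242339278765
[ 0.47654827 -0.35282765  0.03224556] 0.003358293433597322
[ 0.64331424 -0.34812286  0.0339072 ] 0.001289609962111244
0.03 [np.float64(0.1678), np.float64(0.1698), np.float64(0.1712), np.float64(0.1676)] [ 0.55715696 -0.26738531  0.03      ]
0.05 [np.float64(0.1633), np.float64(0.1653), np.float64(0.1666), np.float64(0.1631)] [ 0.55489138 -0.25956942  0.05      ]
0.07 [np.float64(0.1588), np.float64(0.1607), np.float64(0.162), np.float64(0.1586)] [ 0.55262579 -0.25175352  0.07      ]
burr (array([ 0.45313829,  0.37966644, -0.30396518]), np.float64(0.07812300571315038))
lock (array([ 0.45591187,  0.23887415, -0.29424316]), np.float64(0.05232391174022778))
(548.125, 223.9)
(524.6875, 250.0)
```

```bash
python3 - <<'E'
from h import *
d1=load('top0');d2=load('scene0')
k=140/400
f=lambda a:(125+a[0]*k,205+a[1]*k)
g=lambda a:(315+a[0]*.275,150+(a[1]-400)*.275)
for n,a,b in (('burr',(102,298),(172,449)),('lock',(287,306),(68,523))):
    print(n,tri(d1,f(a),d2,g(b)))
# dial ellipse centre
print('dialcentre',[onz(d1,*f((114,275)),z) for z in (.08,.09)])
# face lower corners z=.046 ; upper edge corners z=.104
c=[onz(d1,*f((70,386)),.046),onz(d1,*f((386,322)),.046),onz(d1,*f((10,215)),.104),onz(d1,*f((340,120)),.104)]
for x in c: print(x)
e=c[0]-c[1]; print(np.linalg.norm(e), np.degrees(np.arctan2(e[1],e[0]))-90); e=c[2]-c[3]; print(np.linalg.norm(e),np.degrees(np.arctan2(e[1],e[0]))-90)
kb=lambda a:(445+(a[0]-400)*125/400,205+a[1]*120/400)
# wing top plane z=.008+.056
for a in ((722,55),(742,70),(672,162),(635,150)): print(onz(d1,*kb(a),.064))
print(proj(load('wrist0'),[.46,.3,.09]),proj(load('wrist0'),[.6,-.31,.06]))
E
```

```text
burr (array([0.47493625, 0.26934011, 0.0954152 ]), np.float64(0.0003808029996197565))
lock (array([0.47214031, 0.17649046, 0.08215825]), np.float64(0.0007398608112169434))
dialcentre [array([0.4869137 , 0.26939114, 0.08      ]), array([0.48670987, 0.26585873, 0.09      ])]
[0.4274186  0.30063229 0.046     ]
[0.46464243 0.12985348 0.046     ]
[0.515937   0.31672318 0.104     ]
[0.56802843 0.1497595  0.104     ]
0.17478848723874293 12.296166430400888
0.17490108660801396 17.327536369295416
[ 0.62273037 -0.31984074  0.064     ]
[ 0.61561067 -0.32926012  0.064     ]
[ 0.57088325 -0.29191774  0.064     ]
[ 0.5762784  -0.27410843  0.064     ]
[196.88631681 586.3194455 ] [-211.39360911  708.73616073]
```

```bash
cat >> h.py <<'E'
def millR(yaw,spin=0):
    "tool rotation with z=-n; x downslope turned by spin about n (anticlockwise from outside)"
    c,s=np.cos(yaw),np.sin(yaw); a=np.radians(32)
    n=np.array([-np.sin(a)*c,-np.sin(a)*s,np.cos(a)]); x=np.array([-np.cos(a)*c,-np.cos(a)*s,-np.sin(a)])
    x=R.from_rotvec(n*spin).apply(x); z=-n
    return np.c_[x,np.cross(z,x),z]
def downR(yaw): return R.from_euler('xyz',[np.pi,0,yaw]).as_matrix()
def delta(Rt,pt):
    "turn first (total rotvec), then shift in the final tool axes, cm"
    s=observe(); R0=R.from_euler('xyz',s['tcp_rot']).as_matrix()
    print('turn',R.from_matrix(R0.T@Rt).as_rotvec().round(3),'shift cm',(Rt.T@(np.array(pt)-s['tcp_pos'])*100).round(2),'| shift in present axes',(R0.T@(np.array(pt)-s['tcp_pos'])*100).round(2),'t',s['t'],'q',np.round(s['qpos'],2),'F',np.round(s['ft_force'],1))
E
python3 - <<'E'
from h import *
y=np.radians(14); delta(millR(y),[.433,.213,.156])
E
```

```text
turn [-0.135 -0.548 -0.465] shift cm [-14.82 -36.4   19.72] | shift in present axes [-37.19 -21.71   8.9 ] t 0.15 q [ 1.34  0.13 -0.04  1.41  0.    1.57] F [-0.4 -0.4  0.4]
```

{"api": "play_rows", "payload": {"steps": [[[0,0,0,-3.72,-2.17,0,1],[0,0,0,-3.72,-2.17,0,1],[0,0,0,-3.72,-2.17,0,1],[0,0,0,-3.72,-2.17,0,1],[0,0,0,-3.72,-2.17,0,1],[0,0,0,-3.72,-2.17,0,1],[0,0,0,-3.72,-2.17,0,1],[0,0,0,-3.72,-2.17,0,1],[0,0,0,-3.72,-2.17,0,1],[0,0,0,-3.72,-2.17,0,1],[-0.017,-0.0685,-0.058,0,0,0,1],[-0.017,-0.0685,-0.058,0,0,0,1],[-0.017,-0.0685,-0.058,0,0,0,1],[-0.017,-0.0685,-0.058,0,0,0,1],[-0.017,-0.0685,-0.058,0,0,0,1],[-0.017,-0.0685,-0.058,0,0,0,1],[-0.017,-0.0685,-0.058,0,0,0,1],[-0.017,-0.0685,-0.058,0,0,0,1],[0,0,0,0,0,0,1],[0,0,0,0,0,0,1]]]}}

```text
t: 2.15
tcp_pos: [0.4328, 0.2132, 0.2453]
tcp_rot: [3.138, 0.558, -2.901]
ft_force: [0.8, -0.9, 0.3]
finger_gap: 0.997
finger_force: 0.0
```

```bash
python3 - <<'E'
from h import *
y=np.radians(14); delta(millR(y),[.433,.213,.156])
print(observe()['tcp_pos'])
E
```

```text
turn [ 0.002 -0.    -0.003] shift cm [ 4.72 -0.03  7.58] | shift in present axes [ 4.72 -0.05  7.58] t 2.15 q [ 0.55 -0.38 -0.61  0.8  -0.16  0.26] F [ 0.8 -0.9  0.3]
[0.43278394 0.21320998 0.24529713]
```

{"api": "play_rows", "payload": {"steps": [[[0,0,0,2.36,0,3.79,1],[0,0,0,2.36,0,3.79,1],[0,0,0,0,0,0,1],[0,0,0,0,0,0,1],[0,0,0,0,0,0,1]]]}}

```text
t: 2.65
tcp_pos: [0.4357, 0.215, 0.1599]
tcp_rot: [3.137, 0.564, -2.901]
ft_force: [0.6, 0.4, 0.2]
finger_gap: 0.996
finger_force: 0.0
```

```bash
python3 - <<'E'
from h import *
d=snap('wrist','w1')
for p in ([.483,.179,.064],[.486,.272,.078],[.472,.1765,.082],[.475,.2693,.0954]): print(proj(d,p))
E
```

```text
[241.40421277 217.36204571]
[391.41208983 261.91982227]
[234.61668903 227.57103789]
[397.70522099 274.65081371]
```

View pics/w1.png

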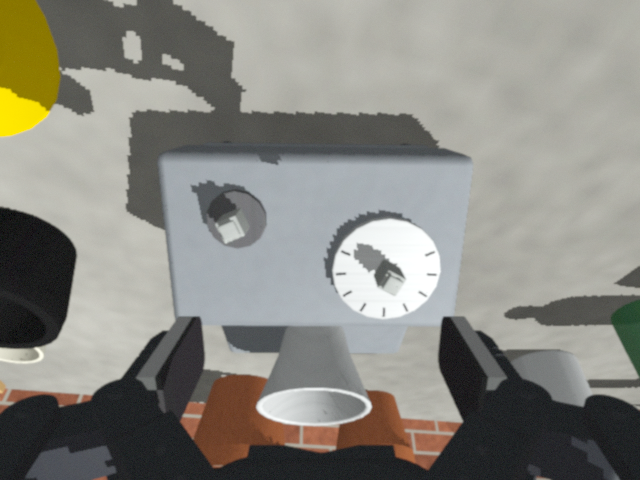

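The wrist view shows the lock collar at about (237,218), shaft tip about (233,231), and the burr dial at about (386,268), tip about (395,279). Predictions agree to a few pixels. I'll enlarge it to get the flats.

```bash
python3 - <<'E'
from h import *
d=load('w1'); i=d['image'][:,:,::-1]
a=cv2.resize(i[185:255,195:265],(400,400),interpolation=cv2.INTER_CUBIC); b=cv2.resize(i[245:315,350:420],(400,400),interpolation=cv2.INTER_CUBIC)
cv2.imwrite('pics/c2.png',np.hstack([a,b]))
g=cv2.cvtColor(np.ascontiguousarray(i),cv2.COLOR_BGR2GRAY)
m=(g>225).astype(np.uint8); roi=np.zeros_like(m); roi[200:325,320:450]=1; m*=roi
cs=max(cv2.findContours(m,0,1)[0],key=cv2.contourArea); h=cv2.convexHull(cs); print('dial',cv2.fitEllipse(h),cv2.contourArea(h))
E
```

```text
dial ((386.7151184082031, 268.8099365234375), (97.57203674316406, 107.0392074584961), 72.92953491210938) 8144.0
```

View pics/c2.png

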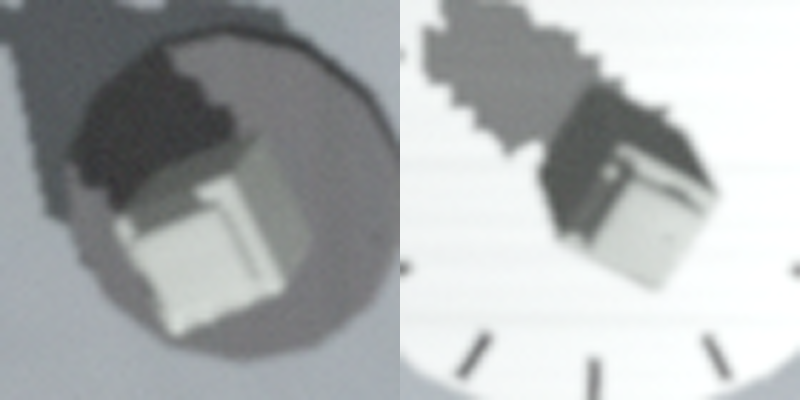

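Crop: the lock's square tip edges run about −24°/64° in the image, with the collar centre at about (236,219). The burr's edges run about 29°/122°. I'll convert these on the face plane.

```bash
python3 - <<'E'
from h import *
d=load('w1'); y=np.radians(14); T=millR(y); n=-T[:,2]; ex=T[:,0]; ey=T[:,1]
def onp(u,h,p0):  # plane n.(p-p0)=h
    c,r=ray(d,*u); return c+r*((p0-c)@n+h)/(r@n)
p0=np.array([.4845,.2255,.071])
L=lambda a:(195+a[0]*.175,185+a[1]*.175); B=lambda a:(350+(a[0]-400)*.175,245+a[1]*.175)
for off in (-.006,-.003,0,.003):
    l=onp(L((235,195)),off,p0); b=onp((386.7,268.8),off,p0)
    dl=b-l; w=[onp((333.2,268.8),off,p0),onp((440.2,268.8),off,p0)]
    print(off,l.round(4),b.round(4),np.linalg.norm(dl),'downslope,ey',dl@ex,dl@ey,'dial',np.linalg.norm(w[0]-w[1]))
p1=p0
# tips vs collar centre in plane coords
def ang(p,q): v=q-p; return np.degrees(np.arctan2(-(v@ey),v@ex))%90  # spin anticlockwise seen from outside
for nm,e,h in (('lock',[((180,332),(280,290)),((118,218),(178,332)),],.018),('lock9',[((140,243),(218,205)),((140,243),(180,325)),((218,205),(265,285))],.021),('burr',[((560,240),(658,290)),((718,195),(658,290))],.018),('burrbase',[((600,80),(540,170))],0)):
    f=L if nm[0]=='l' else B
    print(nm,[ang(onp(f(a),h,p1),onp(f(b),h,p1)).round(1) for a,b in e])
print('tip lock',onp(L((203,268)),.021,p0)-.021*n,'tip burr',onp(B((660,218)),.021,p0)-.021*n)
# mill yaw from edges: front edge & back edge of face
q=onp((163,153),-.006,p0),onp((468,158),-.006,p0); v=q[0]-q[1]; print('front edge',np.linalg.norm(v),v@ex,v@ey)
q=onp((177,323),-.006,p0),onp((460,323),-.006,p0); v=q[0]-q[1]; print('back',np.linalg.norm(v),v@ex,v@ey)
E
```

```text
-0.006 [0.49   0.176  0.0598] [0.4946 0.2723 0.0771] 0.09798737315072503 downslope,ey -0.03271866704154086 0.09236348912857405 dial 0.06730387977149398
-0.003 [0.4876 0.1761 0.0619] [0.4921 0.2712 0.079 ] 0.09674981277917585 downslope,ey -0.03230543700548064 0.09119695725565903 dial 0.06645384561118851
0 [0.4853 0.1761 0.064 ] [0.4897 0.27   0.0809] 0.09551225240762666 downslope,ey -0.031892206969420425 0.090030425382744 dial 0.06560381145088313
0.003 [0.4829 0.1762 0.0661] [0.4873 0.2689 0.0828] 0.09427469203607748 downslope,ey -0.031478976933360166 0.088863893509829 dial 0.06475377729057771
lock [np.float64(23.0), np.float64(22.9)]
lock9 [np.float64(25.8), np.float64(21.1), np.float64(26.3)]
burr [np.float64(61.2), np.float64(62.5)]
burrbase [np.float64(59.9)]
tip lock [0.48620609 0.17735879 0.06475693] tip burr [0.48944939 0.27169668 0.08098439]
front edge 0.17517641215817153 0.0034962092613285397 -0.17514151962744465
back 0.1861306630142343 0.0010136249465965601 -0.1861279030091568
```

```bash
python3 - <<'E'
from h import *
delta(downR(np.radians(138)),[.596,-.305,.20])
s=observe(); delta(downR(np.radians(138)),np.array(s['tcp_pos'])+[0,0,.1])
E
```

```text
turn [0.279 0.516 0.948] shift cm [-46.71 -27.92  -3.99] | shift in present axes [ -4.83 -54.32  -1.95] t 2.7 q [ 0.55 -0.34 -0.78  0.59 -0.16  0.26] F [0.4 0.1 0.1]
turn [0.279 0.516 0.948] shift cm [  0.   0. -10.] | shift in present axes [-5.35  0.04 -8.45] t 2.7 q [ 0.55 -0.34 -0.78  0.59 -0.16  0.26] F [0.4 0.1 0.1]
```

{"api": "play_rows", "payload": {"steps": [[[0,0,0,-1.78,0,-2.82,1],[0,0,0,-1.78,0,-2.82,1],[0,0,0,-1.78,0,-2.82,1],[0.035,0.0645,0.1185,0,0,0,1],[0.035,0.0645,0.1185,0,0,0,1],[0.035,0.0645,0.1185,0,0,0,1],[0.035,0.0645,0.1185,0,0,0,1],[0.035,0.0645,0.1185,0,0,0,1],[0.035,0.0645,0.1185,0,0,0,1],[0.035,0.0645,0.1185,0,0,0,1],[0.035,0.0645,0.1185,0,0,0,1],[0,0,0,0,0,0,1]]]}}

```text
t: 3.9
tcp_pos: [0.4363, 0.214, 0.2575]
tcp_rot: [-3.137, -0.0, 2.406]
ft_force: [0.9, -0.7, 0.8]
finger_gap: 0.999
finger_force: 0.0
```

{"api": "play_rows", "payload": {"steps": [[[0,0,0,-3.34,-2,0,1],[0,0,0,-3.34,-2,0,1],[0,0,0,-3.34,-2,0,1],[0,0,0,-3.34,-2,0,1],[0,0,0,-3.34,-2,0,1],[0,0,0,-3.34,-2,0,1],[0,0,0,-3.34,-2,0,1],[0,0,0,-3.34,-2,0,1],[0,0,0,-3.34,-2,0,1],[0,0,0,-3.34,-2,0,1],[0,0,0,-3.34,-2,0,1],[0,0,0,-3.34,-2,0,1],[0,0,0,-3.34,-2,0,1],[0,0,0,-3.34,-2,0,1],[0,0,0,0,0,0,1],[0,0,0,0,0,0,1],[0,0,0,0,0,3,1],[0,0,0,0,0,3,1],[0,0,0,0,0,0,1],[0,0,0,0,0,0,1]]]}}

```text
t: 5.9
tcp_pos: [0.5937, -0.3064, 0.1987]
tcp_rot: [-3.136, -0.0, 2.411]
ft_force: [0.5, 0.6, 0.1]
finger_gap: 1.005
finger_force: 0.0
```

```bash
python3 - <<'E'
from h import *
d=snap('wrist','w2'); s=d['state']; print(s['tcp_pos'],s['tcp_rot'],s['t'],np.round(s['qpos'],2))
for p in ([.596,-.305,.064],): print(proj(d,p))
E
```

```text
[ 0.59369637 -0.30644325  0.19872206] [-3.13592414e+00 -7.99749750e-05  2.41064229e+00] 5.9 [-0.47  0.41  0.23  1.39 -0.01  0.26]
[328.17958219 233.86407197]
```

View pics/w2.png

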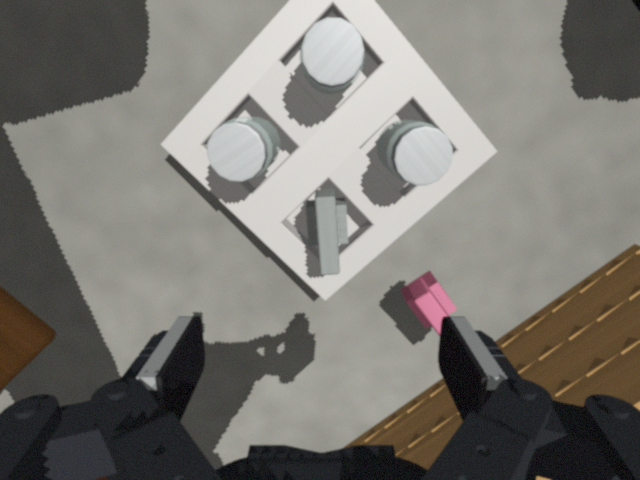

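The wing's top face spans about (325,194) to (331,274), centre (328,234). That is within 1 px of my prediction. The pink look-alike at (428,300) is clear.

```bash
python3 - <<'E'
from h import *
d=load('w2'); 
c=[onz(d,*u,.064) for u in [(316,195),(334,194),(340,272),(322,275)]]
print(np.round(c,4), np.linalg.norm(c[0]-c[3]),np.linalg.norm(c[1]-c[2]),np.linalg.norm(c[0]-c[1]))
m=np.mean(c,0); a=(c[0]+c[1]-c[2]-c[3])/2; yaw=np.arctan2(a[1],a[0]); print(m,np.degrees(yaw)); yaw=yaw if abs(yaw-2.4)<1 else yaw+np.pi
delta(downR(yaw),[m[0],m[1],.052])
# grey-level check of the wing outline
i=cv2.cvtColor(d['image'],cv2.COLOR_RGB2GRAY); print(i[215,305:350]); print(i[255,310:350])
E
```

```text
[[ 0.5707 -0.2933  0.064 ]
 [ 0.5781 -0.284   0.064 ]
 [ 0.6223 -0.3173  0.064 ]
 [ 0.6156 -0.3282  0.064 ]] 0.05689023092953152 0.05534452038918789 0.011835199179678627
[ 0.59668048 -0.30568881  0.064     ] 142.58894922452572
turn [-0.005  0.002 -0.078] shift cm [-0.12  0.24 14.77] | shift in present axes [-0.07  0.33 14.77] t 5.95 q [-0.47  0.41  0.23  1.39 -0.01  0.26] F [0.  0.6 0.7]
[ 97  91  78  75  73  71  75  75  78  79  91 118 141 157 163 162 164 165
 164 164 163 163 163 165 165 167 163 165 165 163 154 156 163 164 165 166
 167 164 169 166 170 183 188 168 132]
[103 103 103  96  95  87  86  84  92 112 142 159 166 165 163 164 162 164
 163 162 164 165 165 165 165 165 165 162 161 173 194 204 209 212 210 211
 210 211 209 210]
```

{"api": "play_rows", "payload": {"steps": [[[0,0,-0.078,-0.12,0.24,0,0],[0,0,0,0,0,3,0],[0,0,0,0,0,3,0],[0,0,0,0,0,3,0],[0,0,0,0,0,2,0],[0,0,0,0,0,2,0],[0,0,0,0,0,1.77,0],[0,0,0,0,0,0,0],[0,0,0,0,0,0,0],[0,0,0,0,0,0,-1],[0,0,0,0,0,0,-1],[0,0,0,0,0,0,-1],[0,0,0,0,0,0,-1],[0,0,0,0,0,0,-1],[0,0,0,0,0,0,-1],[0,0,0,0,0,0,-1]]]}}

```text
t: 7.55
tcp_pos: [0.5966, -0.3076, 0.0515]
tcp_rot: [-3.137, 0.002, 2.487]
ft_force: [0.2, 1.2, 6.4]
finger_gap: 0.155
finger_force: 60.0
```

{"api": "play_rows", "payload": {"steps": [[[0,0,0,0,0,-2,-1],[0,0,0,0,0,-4,-1],[0,0,0,0,0,-4,-1],[0,0,0,0,0,-4,-1],[0,0,0,0,0,-4,-1],[0,0,0,0,0,-4,-1],[0,0,0,0,0,0,-1],[0,0,0,0,0,0,-1]]]}}

```text
t: 8.35
tcp_pos: [0.597, -0.3066, 0.2704]
tcp_rot: [-3.136, 0.001, 2.487]
ft_force: [-0.3, 0.5, -1.3]
finger_gap: 0.152
finger_force: 59.1
```

```bash
python3 - <<'E'
from h import *
y=np.radians(14); T=millR(y,np.radians(-66.5)); n=-T[:,2]; L=np.array([.4845,.177,.0645])
p=L+(.0435+.06)*n; p2=L+(.0435+.14)*n
print(p,p2,observe()['tcp_pos']); delta(T,p2); delta(T,p)
d=snap('scene','s2')
print(proj(d,observe()['tcp_pos']))
E
```

```text
[0.43128254 0.1637314  0.15227298] [0.39014826 0.15347547 0.22011683] [ 0.59699623 -0.30659278  0.27042155]
turn [-0.485 -0.287  0.256] shift cm [49.61 10.4  -0.47] | shift in present axes [44.43 23.92  4.87] t 8.35 q [-0.47  0.42  0.41  1.55 -0.01  0.18] F [-0.3  0.5 -1.3]
turn [-0.485 -0.287  0.256] shift cm [49.61 10.4   7.53] | shift in present axes [41.8  27.27 11.64] t 8.35 q [-0.47  0.42  0.41  1.55 -0.01  0.18] F [-0.3  0.5 -1.3]
[171.53548372 236.55325048]
```

{"api": "play_rows", "payload": {"steps": [[[0,0,0,3.17,1.71,0,-1],[0,0,0,3.17,1.71,0,-1],[0,0,0,3.17,1.71,0,-1],[0,0,0,3.17,1.71,0,-1],[0,0,0,3.17,1.71,0,-1],[0,0,0,3.17,1.71,0,-1],[0,0,0,3.17,1.71,0,-1],[0,0,0,3.17,1.71,0,-1],[0,0,0,3.17,1.71,0,-1],[0,0,0,3.17,1.71,0,-1],[0,0,0,3.17,1.71,0,-1],[0,0,0,3.17,1.71,0,-1],[0,0,0,3.17,1.71,0,-1],[0,0,0,3.17,1.71,0,-1],[-0.097,-0.0574,0.0512,0,0,0,-1],[-0.097,-0.0574,0.0512,0,0,0,-1],[-0.097,-0.0574,0.0512,0,0,0,-1],[-0.097,-0.0574,0.0512,0,0,0,-1],[-0.097,-0.0574,0.0512,0,0,0,-1],[0,0,0,0,0,0,-1]]]}}

```text
t: 10.4
tcp_pos: [0.3865, 0.1525, 0.2639]
tcp_rot: [2.626, 0.211, 2.17]
ft_force: [-0.1, -0.1, -1.0]
finger_gap: 0.151
finger_force: 59.4
```

```bash
python3 - <<'E'
from h import *
y=np.radians(14); T=millR(y,np.radians(-66.5)); n=-T[:,2]; L=np.array([.4845,.177,.0645])
p=L+(.0435+.045)*n
delta(T,p)
E
```

```text
turn [-0.005 -0.003  0.   ] shift cm [ 0.81 -1.83 13.41] | shift in present axes [ 0.77 -1.77 13.42] t 10.4 q [ 0.45 -0.52 -0.64  0.91 -0.11  1.33] F [-0.1 -0.1 -1. ]
```

{"api": "play_rows", "payload": {"steps": [[[0,0,0,0.4,-0.9,3.4,-1],[0,0,0,0.4,-0.9,4,-1],[0,0,0,0,0,3,-1],[0,0,0,0,0,3,-1],[0,0,0,0,0,0,-1],[0,0,0,0,0,0,-1],[0,0,0,0,0,0,-1]]]}}

```text
t: 11.1
tcp_pos: [0.4432, 0.1673, 0.1454]
tcp_rot: [2.623, 0.211, 2.169]
ft_force: [-0.1, 0.4, -1.7]
finger_gap: 0.149
finger_force: 59.2
```

```bash
python3 - <<'E'
from h import *
d=snap('wrist','w3'); s=d['state']
y=np.radians(14); T=millR(y,np.radians(-66.5)); n=-T[:,2]; L=np.array([.4845,.177,.0645])
delta(T,L+.0435*n); print(s['tcp_rot'])
print(proj(d,L),proj(d,L+.021*n), proj(d,s['tcp_pos']))
A=R.from_euler('xyz',s['tcp_rot']).as_matrix()
print('knob bottom',proj(d,np.array(s['tcp_pos'])+A[:,2]*.0435))
i=d['image'][:,:,::-1]; cv2.imwrite('pics/c3.png',cv2.resize(i[170:470,120:520],(800,600),interpolation=cv2.INTER_CUBIC))
E
```

```text
turn [-0.    -0.001 -0.001] shift cm [ 0.23 -0.69  4.79] | shift in present axes [ 0.22 -0.69  4.79] t 11.15 q [ 0.41 -0.37 -0.83  0.56 -0.09  1.31] F [ 0.8  0.1 -1.4]
[2.62292203 0.21102124 2.16869817]
[311.88214175 249.9806355 ] [311.01015466 263.03690753] [324.41884635 337.5928012 ]
knob bottom [323.56633175 287.72088402]
```

View pics/c3.png

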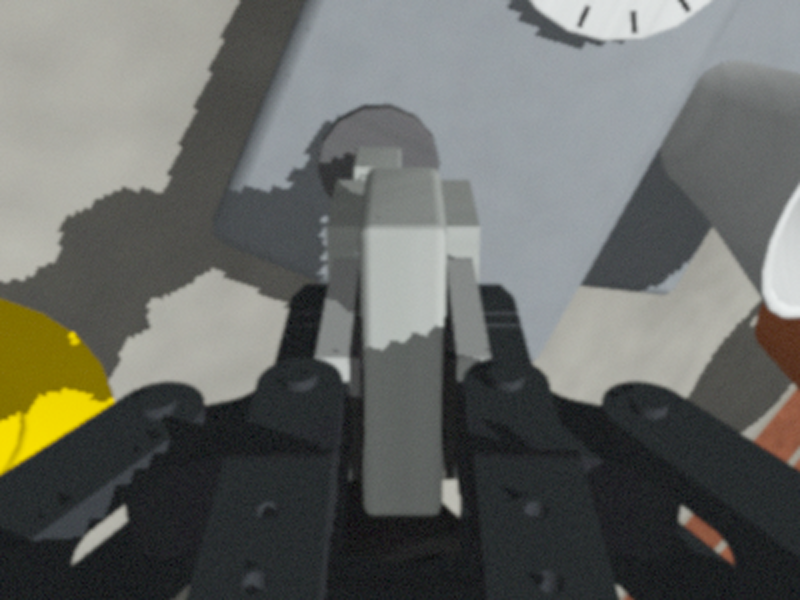

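```bash
python3 - <<'E'
from h import *
d=load('w3'); T=millR(np.radians(14),np.radians(-66.5)); n=-T[:,2]; L=np.array([.4845,.177,.0645]); x=T[:,0];yy=T[:,1]
f=lambda p:(proj(d,p)-[120,170])*2
print('collar top',f(L+.017*x),'sides',f(L+.017*yy),f(L-.017*yy),'base back',f(L+.006*x+.006*yy),f(L+.006*x-.006*yy),'shoulder',f(L+.018*n+.006*x+.006*yy),f(L+.018*n+.006*x-.006*yy))
s=d['state'];t=np.array(s['tcp_pos']); k=t-.0435*n
print('hub bottom edge',f(k+.015*x+.015*yy),f(k+.015*x-.015*yy),'wing top',f(k+.056*n+.028*x+.007*yy),f(k+.056*n+.028*x-.007*yy))
print('wing bottom',f(k+.026*n+.028*x),'hubtop',f(k+.026*n+.015*x+.015*yy),f(k+.026*n+.015*x-.015*yy))
print(f(k+.056*n-.028*x))
E
```

```text
collar top [383.30431942 102.75857114] sides [442.93287106 159.92773621] [324.60113522 159.99480273] base back [404.65128993 140.05156193] [362.55797644 140.07606973] shoulder [404.82798265 160.74080496] [359.38049316 160.76653515]
hub bottom edge [473.62758377 175.09298515] [341.4211421  175.16635606] wing top [454.45859493 220.28612989] [365.05427905 220.33260866]
wing bottom [408.41542708 158.1222936 ] hubtop [484.63759972 220.66382273] [331.98669712 220.74313495]
[409.08270295 511.33609935]
```

{"api": "play_rows", "payload": {"steps": [[[0,0,0,0.3,-0.69,1,-1],[0,0,0,0,0,1,-1],[0,0,0,0,0,0.3,-1],[0,0,0,0,0,0.2,-1],[0,0,0,0,0,0.2,-1],[0,0,0,0,0,0.2,-1],[0,0,0,0,0,0.2,-1],[0,0,0,0,0,0,-1],[0,0,0,0,0,0,-1]]]}}

```text
t: 12.05
tcp_pos: [0.4526, 0.1697, 0.1144]
tcp_rot: [2.622, 0.211, 2.168]
ft_force: [0.9, -0.2, -0.5]
finger_gap: 0.151
finger_force: 59.3
```

```bash
cat > st.py <<'E'
from h import *
import sys
sp=float(sys.argv[1]); P=np.array([.4845,.177,.0645]) if sys.argv[2]=='l' else np.array([.489,.2705,.0805])
T=millR(np.radians(14),np.radians(sp)); n=-T[:,2]; delta(T,P+.0435*n)
s=observe(); A=R.from_euler('xyz',s['tcp_rot']).as_matrix(); print('F tool',(A.T@s['ft_force']).round(1),'M tool',(A.T@s['ft_torque']).round(2),'gap',s['finger_gap'])
E
python3 st.py -66.5 l
```

```text
turn [-0.001 -0.002 -0.001] shift cm [-0.11  0.09  1.62] | shift in present axes [-0.11  0.1   1.61] t 12.05 q [ 0.41 -0.32 -0.87  0.47 -0.09  1.3 ] F [ 0.9 -0.2 -0.5]
F tool [-0.6  0.2  0.9] M tool [0.5  0.33 0.01] gap 0.1514519054872176
```

{"api": "play_rows", "payload": {"steps": [[[0,0,0,0,0,0.2,-1],[0,0,0,0,0,0.2,-1],[0,0,0,0,0,0.2,-1],[0,0,0,0,0,0.2,-1],[0,0,0,0,0,0,-1],[0,0,0,0,0,0,-1]]]}}

```text
t: 12.65
tcp_pos: [0.4567, 0.1707, 0.1075]
tcp_rot: [2.622, 0.211, 2.168]
ft_force: [2.1, 1.8, -1.0]
finger_gap: 0.155
finger_force: 59.4
```

```bash
python3 st.py -66.5 l
```

```text
turn [-0.001 -0.002 -0.001] shift cm [-0.11  0.1   0.81] | shift in present axes [-0.11  0.1   0.81] t 12.65 q [ 0.41 -0.31 -0.88  0.45 -0.08  1.3 ] F [ 2.1  1.8 -1. ]
F tool [0.5 1.9 2.2] M tool [0.27 0.34 0.04] gap 0.1550282791605796
```

Little contact force, and the knob is entering. Continue.

{"api": "play_rows", "payload": {"steps": [[[0,0,0,0,0,0.15,-1],[0,0,0,0,0,0.15,-1],[0,0,0,0,0,0.15,-1],[0,0,0,0,0,0.15,-1],[0,0,0,0,0,0,-1],[0,0,0,0,0,0,-1]]]}}

```text
t: 13.25
tcp_pos: [0.4577, 0.1713, 0.1065]
tcp_rot: [2.621, 0.211, 2.169]
ft_force: [-64.6, -15.4, 63.2]
finger_gap: 0.152
finger_force: 73.9
```

```bash
python3 st.py -66.5 l
```

```text
turn [ 0.001 -0.002 -0.   ] shift cm [-0.13  0.05  0.66] | shift in present axes [-0.13  0.05  0.66] t 13.25 q [ 0.41 -0.3  -0.88  0.44 -0.08  1.3 ] F [-64.6 -15.4  63.2]
F tool [  9.9 -20.6 -88.8] M tool [5.28 1.89 0.07] gap 0.15249781281312685
```

{"api": "play_rows", "payload": {"steps": [[[0,0,0,0,0,-0.2,-1],[0,0,0,0,0,-0.2,-1],[0,0,0,0,0,0,-1]]]}}

```text
t: 13.55
tcp_pos: [0.4574, 0.1711, 0.1066]
tcp_rot: [2.621, 0.211, 2.169]
ft_force: [-15.1, -2.0, 15.1]
finger_gap: 0.152
finger_force: 63.8
```

```bash
python3 st.py -66.5 l; python3 - <<'E'
from h import *
d=snap('wrist','w4'); i=d['image'][:,:,::-1]; cv2.imwrite('pics/c4.png',cv2.resize(i[170:470,120:520],(800,600),interpolation=cv2.INTER_CUBIC))
E
```

```text
turn [-0.    -0.002 -0.001] shift cm [-0.12  0.08  0.69] | shift in present axes [-0.12  0.08  0.69] t 13.55 q [ 0.41 -0.3  -0.88  0.44 -0.08  1.3 ] F [-15.1  -2.   15.1]
F tool [  3.5  -3.8 -20.9] M tool [1.51 0.75 0.05] gap 0.15167118131837196
```

View pics/c4.png

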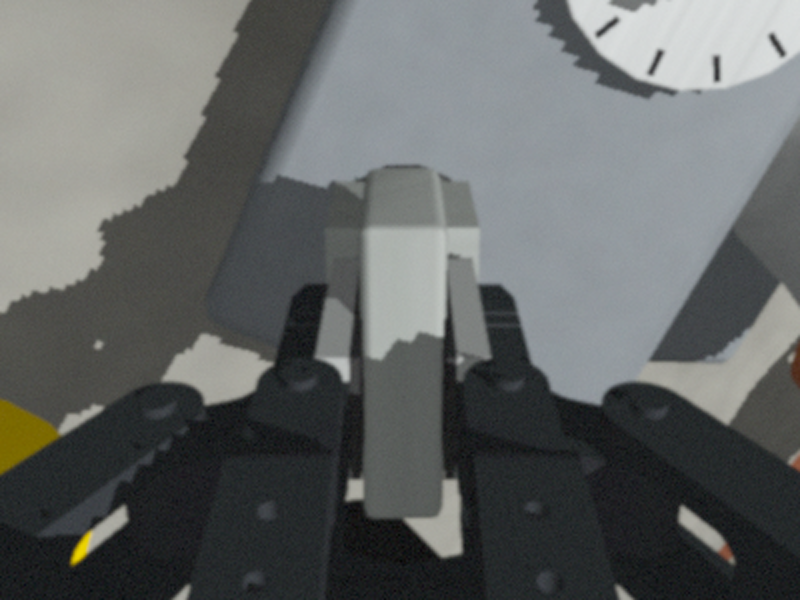

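The knob sits squarely in the grip and appears home on the lock, with the collar rim just visible at crop (405,168). Now turn anticlockwise.

{"api": "play_rows", "payload": {"steps": [[[0,0,-0.1,0,-0.01,0,-1],[0,0,-0.1,0,-0.01,0,-1],[0,0,-0.1,0,-0.01,0,-1],[0,0,-0.1,0,-0.01,0,-1],[0,0,-0.1,0,-0.01,0,-1],[0,0,0,0,0,0,-1]]]}}

```text
t: 14.2
tcp_pos: [0.4574, 0.1715, 0.1067]
tcp_rot: [2.774, 0.43, 2.647]
ft_force: [-13.9, 1.4, 12.7]
finger_gap: 0.152
finger_force: 63.3
```

```bash
python3 st.py -66.5 l
```

```text
turn [ 0.002 -0.003  0.501] shift cm [-0.16  0.05  0.69] | shift in present axes [-0.16 -0.03  0.69] t 14.2 q [ 0.41 -0.3  -0.88  0.44 -0.08  0.8 ] F [-13.9   1.4  12.7]
F tool [  6.4   1.  -17.7] M tool [ 0.28  1.57 -0.03] gap 0.1523154881526967
```

{"api": "play_rows", "payload": {"steps": [[[0,0,-0.1,0,-0.01,0,-1],[0,0,-0.1,0,-0.01,0,-1],[0,0,-0.1,0,-0.01,0,-1]]]}}

```text
t: 14.5
tcp_pos: [0.4573, 0.1713, 0.1066]
tcp_rot: [2.923, 0.518, 2.972]
ft_force: [-13.9, 1.5, 12.2]
finger_gap: 0.15
finger_force: 63.3
```

```bash
python3 st.py -66.5 l
```

```text
turn [ 0.002 -0.003  0.803] shift cm [-0.15  0.07  0.69] | shift in present axes [-0.16 -0.06  0.69] t 14.5 q [ 0.41 -0.3  -0.88  0.44 -0.08  0.49] F [-13.9   1.5  12.2]
F tool [  6.1   2.9 -17.3] M tool [-0.3   1.64  0.18] gap 0.14962690721118274
```

{"api": "play_rows", "payload": {"steps": [[[0,0,-0.08,0,0,0,-1],[0,0,-0.08,0,0,0,-1]]]}}

```text
t: 14.7
tcp_pos: [0.4573, 0.1712, 0.1065]
tcp_rot: [3.016, 0.545, -3.13]
ft_force: [-13.7, 0.8, 13.1]
finger_gap: 0.153
finger_force: 63.4
```

```bash
python3 st.py -66.5 l
```

```text
turn [ 0.002 -0.003  0.962] shift cm [-0.14  0.08  0.69] | shift in present axes [-0.15 -0.07  0.69] t 14.7 q [ 0.41 -0.3  -0.88  0.44 -0.08  0.34] F [-13.7   0.8  13.1]
F tool [  5.    3.3 -18. ] M tool [-0.39  1.63  0.15] gap 0.15267589952070287
```

{"api": "play_rows", "payload": {"steps": [[[0,0,-0.08,0,0,0,-1],[0,0,-0.08,0,0,0,-1]]]}}

```text
t: 14.9
tcp_pos: [0.4573, 0.1711, 0.1065]
tcp_rot: [3.114, 0.557, -2.944]
ft_force: [-14.9, 0.3, 13.5]
finger_gap: 0.152
finger_force: 63.8
```

```bash
python3 st.py -66.5 l
```

```text
turn [ 0.002 -0.003  1.121] shift cm [-0.14  0.09  0.69] | shift in present axes [-0.14 -0.09  0.69] t 14.9 q [ 0.41 -0.3  -0.88  0.44 -0.08  0.18] F [-14.9   0.3  13.5]
F tool [  5.3   3.8 -19. ] M tool [-0.68  1.55  0.69] gap 0.15237225115441586
```

{"api": "play_rows", "payload": {"steps": [[[0,0,-0.06,0,0,0,-1],[0,0,-0.06,0,0,0,-1]]]}}

```text
t: 15.1
tcp_pos: [0.4572, 0.1711, 0.1065]
tcp_rot: [-3.096, 0.556, -2.804]
ft_force: [-14.8, 0.7, 13.3]
finger_gap: 0.153
finger_force: 65.5
```

```bash
python3 st.py -66.5 l
```

```text
turn [ 0.002 -0.003  1.24 ] shift cm [-0.13  0.09  0.69] | shift in present axes [-0.13 -0.1   0.69] t 15.1 q [ 0.41 -0.3  -0.88  0.44 -0.08  0.06] F [-14.8   0.7  13.3]
F tool [  4.6   4.7 -18.8] M tool [-0.84  1.53  1.12] gap 0.15283746818004484
```

{"api": "play_rows", "payload": {"steps": [[[0,0,-0.07,0,0,0,-1],[0,0,-0.07,0,0,0,-1],[0,0,0,0,0,0,-1]]]}}

```text
t: 15.4
tcp_pos: [0.4573, 0.171, 0.1065]
tcp_rot: [-3.009, 0.543, -2.64]
ft_force: [-12.8, 0.2, 13.3]
finger_gap: 0.153
finger_force: 63.4
```

```bash
python3 st.py -66.5 l;  python3 - <<'E'
from h import *
d=snap('wrist','w5'); i=d['image'][:,:,::-1]; cv2.imwrite('pics/c5.png',cv2.resize(i[170:470,120:520],(800,600),interpolation=cv2.INTER_CUBIC))
E
```

```text
turn [ 0.002 -0.002  1.38 ] shift cm [-0.12  0.09  0.69] | shift in present axes [-0.11 -0.11  0.69] t 15.4 q [ 0.41 -0.3  -0.88  0.44 -0.08 -0.08] F [-12.8   0.2  13.3]
F tool [  2.6   4.  -17.8] M tool [-0.91  1.27  0.21] gap 0.15256816959695346
```

View pics/c5.png

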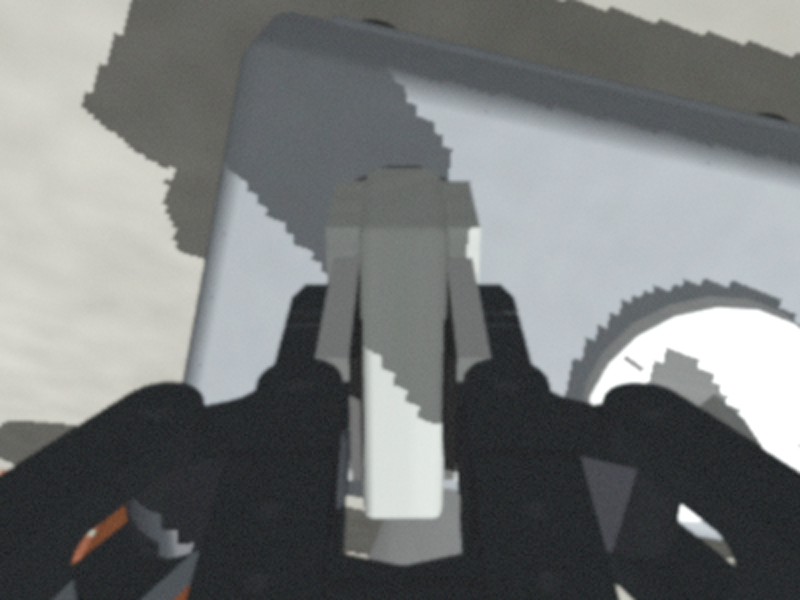

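{"api": "play_rows", "payload": {"steps": [[[0,0,-0.08,0,0,0,-1],[0,0,-0.08,0,0,0,-1]]]}}

```text
t: 15.65
tcp_pos: [0.4573, 0.171, 0.1067]
tcp_rot: [-2.916, 0.515, -2.456]
ft_force: [-18.1, -0.3, 17.5]
finger_gap: 0.153
finger_force: 64.6
```

```bash
python3 st.py -66.5 l
```

```text
turn [ 0.003 -0.002  1.541] shift cm [-0.12  0.09  0.7 ] | shift in present axes [-0.09 -0.12  0.7 ] t 15.65 q [ 0.4  -0.3  -0.88  0.44 -0.08 -0.24] F [-18.1  -0.3  17.5]
F tool [  3.7   6.  -24.2] M tool [-1.22  1.35  0.68] gap 0.1533937547328923
```

{"api": "play_rows", "payload": {"steps": [[[0,0,0,0,0,-0.5,-1],[0,0,0,0,0,-1,-1],[0,0,0,0,0,-1.5,-1],[0,0,0,0,0,-2,-1],[0,0,0,0,0,-2,-1],[0,0,0,-3,0,0,-1],[0,0,0,0,0,0,-1],[0,0,0,0,0,0,-1],[0,0,0,0,0,0,-1]]]}}

```text
t: 16.55
tcp_pos: [0.4409, 0.1772, 0.1781]
tcp_rot: [-2.917, 0.511, -2.46]
ft_force: [-0.5, -0.9, -1.5]
finger_gap: 0.15
finger_force: 68.9
```

```bash
python3 st.py -66.5 l; python3 - <<'E'
from h import *
d=snap('wrist','w6'); T=millR(np.radians(14)); n=-T[:,2]
for L in ([.4845,.177,.0645],):
    L=np.array(L); print(proj(d,L),proj(d,L+.021*n))
u,v=proj(d,L+.02*n).astype(int)
g=cv2.cvtColor(d['image'],cv2.COLOR_RGB2GRAY); c=g[v-26:v+26,u-30:u+30]
print(u-30,v-26)
for r in c[::1]: print(''.join('%x'%(x//16) for x in r))
E
```

```text
turn [-0.002 -0.005  1.539] shift cm [-0.01 -2.66  7.52] | shift in present axes [ 2.63 -0.11  7.53] t 16.55 q [ 0.44 -0.38 -0.76  0.65 -0.1  -0.21] F [-0.5 -0.9 -1.5]
F tool [ 1.6 -0.2  0.9] M tool [-0.26  0.64  0.01] gap 0.14963645146870147
[318.75320308 199.95163649] [318.63277622 207.61124119]
288 181
ba97566565554434344444444434444444445678888888888777768abbbb
ba975566655443444343334444444443444456787888888787887789abbb
ba966656655434434434444444344444443457778888878888887778abbb
ba8655655554444444344434344444433444567888888878888888889abb
a97666655555443334444443444444444444456777788888888788878abb
a966666555665444344444444444444443344446778878888888888779ab
a966666556664444444444444444444444444446788788888888888778ab
98656565667644333344444344444445554444467777888888888888779a
97555555677654434444444344444455555444467788888888888877778a
976666556777665443344344444445566655444567788878888888877789
976565556777775444343444444445666655544456678888888888778778
a97665567777776444444444444455666666554444567778888887778888
ba9865667877776444443434444556567766665544456778888878777888

[... 1678 characters left out ...]
89aba98888888888889abbbbbbbbb
bbbbbbbbbbbbbbbbaa9888888888888888998888878888889abbbbbbbbbb
bbbbbbbbbbbbbbbbbba98888888888888888888878888899abbbbbbbbbbb
bbbbbbbbbbbbbbbbbbbaa9888888888888888888888899aabbbbbbbbbbbb
bbbbbbbbbbbbbbbbbbbbaa998888888888888888899aaaabbbbbbbbbbbbb
bbbbbbbbbbbbbbbbbbbbbbaaaa99999888888999aaaabbbbbbbbbbbbbbbb
bbbbbbbbbbbbbbbbbbbbbbbbbaaaaaaaa99aaaaaabbbbbbbbbbbbbbbbbbb
bbbbbbbbbbbbbbbbbbbbbbbbbbbbbbbbaaaaabbbbbbbbbbbbbbbbbbbbbbb
bbbbbbbbbbbbbbbbbbbbbbbbbbbbbbbbbbbbbbbbbbbbbbbbbbbbbbbbbbbb
bbbbbbbbbbbbbbbbbbbbbbbbbbbbbbbbbbbbbbbbbbbbbbbbbbbbbbbbbbbb
bbbbbbbbbbbbbbbbbbbbbbbbbbbbbbbbbbbbbbbbbbbbbbbbbbbbbbbbbbbb
bbbbbbbbbbbbbbbbbbbbbbbbbbbbbbbbbbbbbbbbbbbbbbbbbbbbbbbbbbbb
```

```bash
python3 - <<'E'
from h import *
d=load('w6'); T=millR(np.radians(14)); n=-T[:,2]; ex,ey=T[:,0],T[:,1]; L=np.array([.4845,.177,.0645])
def onp(u,h):
    c,r=ray(d,*u); return c+r*((L-c)@n+h)/(r@n)
g=cv2.cvtColor(d['image'],cv2.COLOR_RGB2GRAY)
for th in (185,200):
    m=(g>th).astype(np.uint8); roi=np.zeros_like(m); roi[190:226,300:342]=1; m*=roi
    c=max(cv2.findContours(m,0,1)[0],key=cv2.contourArea); b=cv2.boxPoints(cv2.minAreaRect(c)); print(th,b.round(1).tolist(),cv2.contourArea(c))
def ang(p,q): v=q-p; return np.degrees(np.arctan2(-(v@ey),v@ex))%90, np.linalg.norm(v)
# hand-read edges from dump (bright tip face / shoulder outline)
o=np.array([288,181])
for a,b in (((21,29),(33,40)),((35,40),(46,28)),((22,30),(32,39)),((36,38),(44,30)),((24,27),(32,19)),((35,20),(43,28)),((20,20),(32,12.5))):
    print(a,b,ang(onp(o+a,.018),onp(o+b,.018)))
E
```

```text
185 [[307.5, 208.5], [322.0, 194.0], [335.5, 207.5], [321.0, 222.0]] 258.5
200 [[310.8999938964844, 211.1999969482422], [323.29998779296875, 196.8000030517578], [335.0, 206.8000030517578], [322.6000061035156, 221.3000030517578]] 214.5
(21, 29) (33, 40) (np.float64(68.20922582999813), np.float64(0.009617002989902828))
(35, 40) (46, 28) (np.float64(70.15672668025512), np.float64(0.009626546636578593))
(22, 30) (32, 39) (np.float64(68.73579242926117), np.float64(0.007945836373100257))
(36, 38) (44, 30) (np.float64(67.64513473462168), np.float64(0.006683137177213804))
(24, 27) (32, 19) (np.float64(67.14366384478896), np.float64(0.006627787987930757))
(35, 20) (43, 28) (np.float64(66.20428852605967), np.float64(0.006641343278438647))
(20, 20) (32, 12.5) (np.float64(53.978980775311605), np.float64(0.008202937934478816))
```

```bash
python3 - <<'E'
from h import *
A=cv2.cvtColor(load('w3')['image'],cv2.COLOR_RGB2GRAY);B=cv2.cvtColor(load('w6')['image'],cv2.COLOR_RGB2GRAY)
for nm,g in (('w3',A),('w6',B)):
    for r in (275,295,330,400,420): print(nm,r,''.join('%x'%(x//16) for x in g[r,280:365]))
    print(nm,'col',''.join('%x'%(x//16) for x in g[240:300,322]),''.join('%x'%(x//16) for x in g[415:440,322]))
E
python3 st.py -22 l
```

```text
w3 275 4454555555555555555444556777777887778787888888888888888888999987778777777777789999999
w3 295 456666666656556566656789abbbbbbbbbbbbbbbbbbbbbbbbbbbbbbbbbccccbbbbbbbbbbbbbbbbbaa9999
w3 330 578888888888888863223578aabbbbbbbbbbbbbbbbbbbbbbbbbbbbbbbcccca62236788888888888887532
w3 400 2222223332221122122123555666666656566566565665665666666665555322212111111111222222222
w3 420 22222333211221111111134555566666656565555665556566666565655569bbbbbbba631111111222222
w3 col 66666666666667777778777778877888888888888899abbbbbbbbbbbbbbb 5555566565554212111111111
w6 275 bbbbb9766666666665666665666666666666666666666666666666666566666666666666666679bbbbbbb
w6 295 9aa977777777777777766667777777777777777777777777777777777777666677677777779bdddccbcbb
w6 330 35666666666666665322358abccdccb987777777777777777777777777666422235666666666666665322
w6 400 22222222223443456776668abccddddddddddddddddddeeeeeeeeeeeeeddb866543222222222222222222
w6 420 222221223444445555545689abcdddddddddddddddddeeeeeeeeeeeeeedcbbbbbbbbb9632222112122222
w6 col bbbbbbbbbbbbba9766666666666666666666666666666777777777777777 ddddddddddddda75665666655
turn [ 0.    -0.004  0.762] shift cm [ 1.85 -1.9   7.52] | shift in present axes [ 2.63 -0.11  7.54] t 16.6 q [ 0.44 -0.38 -0.76  0.65 -0.1  -0.21] F [ 0.8 -0.2 -1.9]
F tool [ 0.5 -0.2  2. ] M tool [-0.24  0.6   0.01] gap 0.14914486755093975
```

```bash
sed -i 's/\[.4845,.177,.0645\]/[.4797,.1767,.0697]/; s/\[.489,.2705,.0805\]/[.484,.268,.0863]/' st.py; python3 st.py -22 l
```

```text
turn [ 0.    -0.004  0.762] shift cm [ 2.   -1.87  6.83] | shift in present axes [2.71 0.02 6.84] t 16.6 q [ 0.44 -0.38 -0.76  0.65 -0.1  -0.21] F [ 0.8 -0.2 -1.9]
F tool [ 0.5 -0.2  2. ] M tool [-0.24  0.6   0.01] gap 0.14914486755093975
```

{"api": "play_rows", "payload": {"steps": [[[0,0,0.127,0,0,0,-1],[0,0,0.127,0,0,0,-1],[0,0,0.127,0,0,0,-1],[0,0,0.127,0,0,0,-1],[0,0,0.127,0,0,0,-1],[0,0,0.127,0,0,0,-1],[0,0,0,2,-1.87,1,-1],[0,0,0,0,0,1.5,-1],[0,0,0,0,0,1,-1],[0,0,0,0,0,0,-1],[0,0,0,0,0,0,-1],[0,0,0,0,0,0,-1]]]}}

```text
t: 17.8
tcp_pos: [0.4413, 0.1677, 0.1372]
tcp_rot: [2.911, 0.512, 2.942]
ft_force: [0.9, 0.2, -1.0]
finger_gap: 0.149
finger_force: 68.9
```

```bash
python3 st.py -22 l
```

```text
turn [ 0.001 -0.001  0.   ] shift cm [ 0.2  -0.14  3.46] | shift in present axes [ 0.2  -0.14  3.46] t 17.8 q [ 0.42 -0.37 -0.85  0.54 -0.09  0.53] F [ 0.9  0.2 -1. ]
F tool [-0.2  0.1  1.3] M tool [0.2  0.55 0.  ] gap 0.14869677362123232
```

{"api": "play_rows", "payload": {"steps": [[[0,0,0,0.2,-0.14,0.6,-1],[0,0,0,0,0,0.3,-1],[0,0,0,0,0,0.3,-1],[0,0,0,0,0,0.2,-1],[0,0,0,0,0,0.2,-1],[0,0,0,0,0,0.2,-1],[0,0,0,0,0,0.2,-1],[0,0,0,0,0,0.2,-1],[0,0,0,0,0,0,-1]]]}}

```text
t: 18.7
tcp_pos: [0.4504, 0.1694, 0.1162]
tcp_rot: [2.912, 0.511, 2.942]
ft_force: [-0.2, 1.8, -2.4]
finger_gap: 0.149
finger_force: 68.8
```

```bash
python3 st.py -22 l
```

```text
turn [ 0.    -0.002  0.   ] shift cm [-0.09  0.03  1.2 ] | shift in present axes [-0.09  0.03  1.2 ] t 18.7 q [ 0.41 -0.33 -0.87  0.48 -0.09  0.52] F [-0.2  1.8 -2.4]
F tool [1.6 1.2 2.2] M tool [-0.19  0.8  -0.04] gap 0.1486938187816311
```

{"api": "play_rows", "payload": {"steps": [[[0,0,0,0,0,0.25,-1],[0,0,0,0,0,0.25,-1],[0,0,0,0,0,0.25,-1],[0,0,0,0,0,0.2,-1],[0,0,0,0,0,0.2,-1],[0,0,0,0,0,0.1,-1],[0,0,0,0,0,0,-1]]]}}

```text
t: 19.4
tcp_pos: [0.4563, 0.1709, 0.1074]
tcp_rot: [2.911, 0.512, 2.942]
ft_force: [-25.3, -4.2, 23.1]
finger_gap: 0.154
finger_force: 73.8
```

```bash
python3 st.py -22 l
```

```text
turn [ 0.001 -0.002  0.   ] shift cm [-0.04  0.01  0.12] | shift in present axes [-0.04  0.01  0.12] t 19.4 q [ 0.41 -0.31 -0.88  0.45 -0.08  0.52] F [-25.3  -4.2  23.1]
F tool [  9.5  -1.6 -33.1] M tool [0.81 2.87 0.05] gap 0.15366108603306747
```

{"api": "play_rows", "payload": {"steps": [[[0,0,-0.07,0,0,0,-1],[0,0,-0.07,0,0,0,-1],[0,0,-0.07,0,0,0,-1]]]}}

```text
t: 19.7
tcp_pos: [0.456, 0.1712, 0.1073]
tcp_rot: [3.034, 0.548, -3.098]
ft_force: [-26.8, -4.1, 24.3]
finger_gap: 0.153
finger_force: 74.1
```

```bash
python3 st.py -22 l
```

```text
turn [ 0.002 -0.002  0.213] shift cm [-0.08 -0.01  0.13] | shift in present axes [-0.08 -0.03  0.13] t 19.7 q [ 0.41 -0.31 -0.88  0.45 -0.08  0.31] F [-26.8  -4.1  24.3]
F tool [ 10.4   0.9 -34.9] M tool [0.08 3.27 0.23] gap 0.1530012548353304
```

{"api": "play_rows", "payload": {"steps": [[[0,0,-0.06,0,0,0,-1],[0,0,-0.06,0,0,0,-1]]]}}

```text
t: 19.9
tcp_pos: [0.456, 0.171, 0.1072]
tcp_rot: [3.107, 0.556, -2.959]
ft_force: [-26.4, -2.9, 23.9]
finger_gap: 0.148
finger_force: 74.4
```

```bash
python3 st.py -22 l
```

```text
turn [ 0.002 -0.002  0.332] shift cm [-0.09  0.01  0.12] | shift in present axes [-0.09 -0.02  0.12] t 19.9 q [ 0.41 -0.31 -0.88  0.45 -0.08  0.19] F [-26.4  -2.9  23.9]
F tool [  9.9   3.1 -34.2] M tool [-0.3   3.16  0.7 ] gap 0.148381036814895
```

{"api": "play_rows", "payload": {"steps": [[[0,0,0.1,0,0,-0.1,-1],[0,0,0.1,0,0,-0.1,-1],[0,0,0.1,0,0,0,-1],[0,0,0,0,0,-0.5,-1],[0,0,0,0,0,-1,-1],[0,0,0,0,0,-1,-1],[0,0,0,0,0,-1.5,-1],[0,0,0,0,0,-1.5,-1],[0,0,0,0,0,0,-1]]]}}

```text
t: 20.8
tcp_pos: [0.4281, 0.1635, 0.1573]
tcp_rot: [2.927, 0.523, 2.975]
ft_force: [0.6, 0.6, -1.0]
finger_gap: 0.151
finger_force: 68.9
```

```bash
python3 st.py 61 b
```

```text
turn [-0.     0.003 -1.418] shift cm [-9.13  1.65  5.88] | shift in present axes [0.25 9.27 5.89] t 20.8 q [ 0.42 -0.41 -0.83  0.6  -0.09  0.5 ] F [ 0.6  0.6 -1. ]
F tool [0.1 0.4 1.2] M tool [0.24 0.54 0.  ] gap 0.15096106997352293
```

{"api": "play_rows", "payload": {"steps": [[[0,0,-0.1182,0,0,0,-1],[0,0,-0.1182,0,0,0,-1],[0,0,-0.1182,0,0,0,-1],[0,0,-0.1182,0,0,0,-1],[0,0,-0.1182,0,0,0,-1],[0,0,-0.1182,0,0,0,-1],[0,0,-0.1182,0,0,0,-1],[0,0,-0.1182,0,0,0,-1],[0,0,-0.1182,0,0,0,-1],[0,0,-0.1182,0,0,0,-1],[0,0,-0.1182,0,0,0,-1],[0,0,-0.1182,0,0,0,-1],[0,0,0,-3,0.55,0,-1],[0,0,0,-3,0.55,0,-1],[0,0,0,-3.1,0.55,0.9,-1],[0,0,0,0,0,1,-1],[0,0,0,0,0,0,-1],[0,0,0,0,0,0,-1],[0,0,0,0,0,0,-1]]]}}

```text
t: 22.7
tcp_pos: [0.4404, 0.256, 0.1538]
tcp_rot: [-2.643, 0.259, -1.767]
ft_force: [-0.7, -0.5, -1.9]
finger_gap: 0.151
finger_force: 68.9
```

```bash
python3 st.py 61 b; python3 - <<'E'
from h import *
d=snap('wrist','w7'); i=d['image'][:,:,::-1]; 
T=millR(np.radians(14),np.radians(61)); n=-T[:,2]; B=np.array([.484,.268,.0863]); x=T[:,0];yy=T[:,1]
f=lambda p:((proj(d,p)-[160,110])*2.5).round()
print('dial edge',f(B+.032*x),f(B+.032*yy),f(B-.032*yy),'shoulder back',f(B+.018*n+.006*x+.006*yy),f(B+.018*n+.006*x-.006*yy),'base',f(B+.006*x+.006*yy),f(B+.006*x-.006*yy))
cv2.imwrite('pics/c7.png',cv2.resize(i[110:350,160:480],(800,600),interpolation=cv2.INTER_CUBIC))
E
```

```text
turn [ 0.002 -0.001 -0.001] shift cm [-0.22 -0.17  3.77] | shift in present axes [-0.22 -0.17  3.77] t 22.7 q [ 0.64 -0.27 -0.74  0.58 -0.2  -0.72] F [-0.7 -0.5 -1.9]
F tool [1.1 1.3 1.2] M tool [-0.57  0.31 -0.08] gap 0.15131747254769162
dial edge [390. 244.] [534. 384.] [246. 385.] shoulder back [419. 389.] [360. 389.] base [417. 359.] [363. 359.]
```

View pics/c7.png

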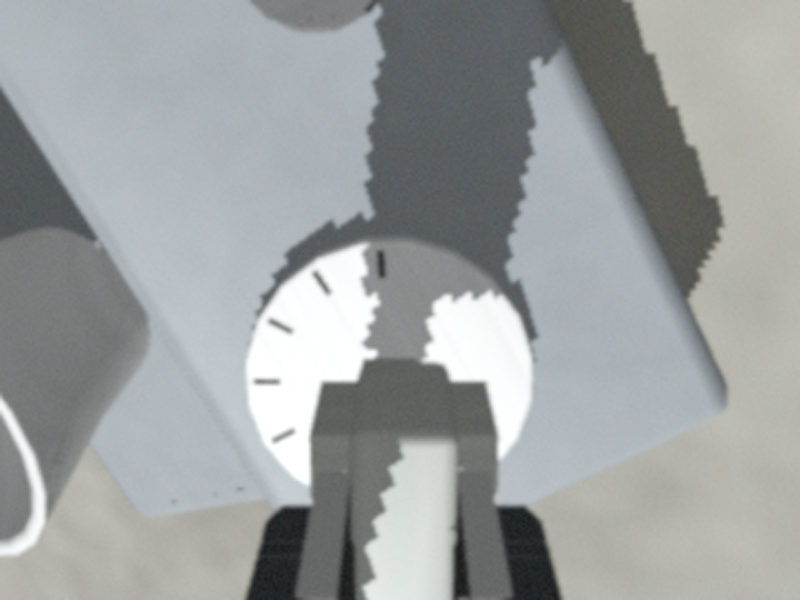

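The dial edges (246 to 532, top 238) match the prediction within about 1 mm. Descending.

{"api": "play_rows", "payload": {"steps": [[[0,0,0,-0.15,-0.17,0.6,-1],[0,0,0,0,0,0.4,-1],[0,0,0,0,0,0.4,-1],[0,0,0,0,0,0.2,-1],[0,0,0,0,0,0.2,-1],[0,0,0,0,0,0.2,-1],[0,0,0,0,0,0.2,-1],[0,0,0,0,0,0.2,-1],[0,0,0,0,0,0,-1]]]}}

```text
t: 23.65
tcp_pos: [0.4539, 0.2614, 0.1376]
tcp_rot: [-2.642, 0.262, -1.764]
ft_force: [-27.9, -8.9, 27.0]
finger_gap: 0.151
finger_force: 75.6
```

```bash
python3 st.py 61 b
```

```text
turn [0.001 0.002 0.   ] shift cm [0.13 0.05 1.63] | shift in present axes [0.13 0.05 1.63] t 23.65 q [ 0.63 -0.23 -0.76  0.52 -0.2  -0.74] F [-27.9  -8.9  27. ]
F tool [  6.6   8.3 -38.4] M tool [-2.28  2.12  0.11] gap 0.15142012569335073
```

{"api": "play_rows", "payload": {"steps": [[[0,0,0,0,0,-0.3,-1],[0,0,0,0.12,0.07,-0.1,-1],[0,0,0,0,0,0,-1],[0,0,0,0,0,0.2,-1],[0,0,0,0,0,0.2,-1],[0,0,0,0,0,0.2,-1],[0,0,0,0,0,0,-1]]]}}

```text
t: 24.35
tcp_pos: [0.4559, 0.2603, 0.1329]
tcp_rot: [-2.641, 0.26, -1.767]
ft_force: [4.2, -2.0, 0.6]
finger_gap: 0.15
finger_force: 69.6
```

```bash
python3 st.py 61 b
```

```text
turn [-0.    -0.    -0.001] shift cm [-0.06  0.04  1.14] | shift in present axes [-0.06  0.04  1.14] t 24.35 q [ 0.62 -0.23 -0.76  0.51 -0.2  -0.74] F [ 4.2 -2.   0.6]
F tool [ 1.  -4.4  1.4] M tool [ 0.87  0.51 -0.03] gap 0.15017152138727813
```

Slipped in. Continue down.

{"api": "play_rows", "payload": {"steps": [[[0,0,0,0,0,0.25,-1],[0,0,0,0,0,0.25,-1],[0,0,0,0,0,0.2,-1],[0,0,0,0,0,0.2,-1],[0,0,0,0,0,0.1,-1],[0,0,0,0,0,0,-1]]]}}

```text
t: 24.95
tcp_pos: [0.461, 0.2615, 0.1245]
tcp_rot: [-2.641, 0.26, -1.767]
ft_force: [5.6, -4.3, 2.8]
finger_gap: 0.147
finger_force: 69.9
```

```bash
python3 st.py 61 b
```

```text
turn [-0.    -0.    -0.001] shift cm [-0.07  0.04  0.15] | shift in present axes [-0.07  0.04  0.15] t 24.95 q [ 0.62 -0.21 -0.77  0.48 -0.2  -0.74] F [ 5.6 -4.3  2.8]
F tool [ 2.3 -7.2 -0. ] M tool [ 1.27  0.68 -0.1 ] gap 0.14686525700863196
```

{"api": "play_rows", "payload": {"steps": [[[0,0,0,-0.02,-0.02,0.1,-1],[0,0,0,0,-0.02,0.1,-1],[0,0,0,0,0,0.1,-1],[0,0,0,0,0,0.1,-1],[0,0,0,0,0,0,-1]]]}}

```text
t: 25.45
tcp_pos: [0.4621, 0.2619, 0.1232]
tcp_rot: [-2.641, 0.26, -1.766]
ft_force: [-24.5, -12.1, 31.5]
finger_gap: 0.149
finger_force: 75.8
```

```bash
python3 st.py 61 b
```

```text
turn [0. 0. 0.] shift cm [-0.04  0.05 -0.02] | shift in present axes [-0.04  0.05 -0.02] t 25.45 q [ 0.62 -0.21 -0.77  0.48 -0.19 -0.74] F [-24.5 -12.1  31.5]
F tool [  7.9   2.4 -40.9] M tool [-0.64  2.56  0.02] gap 0.14859751741120625
```

{"api": "play_rows", "payload": {"steps": [[[0,0,0.1,0,0,-0.1,-1],[0,0,0.1,0,0,0,-1],[0,0,0.1,0,0,0,-1],[0,0,0.1,0,0,0,-1],[0,0,0.1,0,0,0,-1],[0,0,0.1,0,0,0,-1],[0,0,0.1,0,0,0,-1]]]}}

```text
t: 26.15
tcp_pos: [0.4621, 0.2615, 0.1231]
tcp_rot: [-2.924, 0.519, -2.479]
ft_force: [-12.0, -9.8, 21.1]
finger_gap: 0.148
finger_force: 73.4
```

```bash
python3 st.py 61 b
```

```text
turn [-0.001 -0.001 -0.704] shift cm [-0.08  0.06 -0.01] | shift in present axes [-0.03  0.1  -0.01] t 26.15 q [ 0.62 -0.21 -0.77  0.48 -0.2  -0.04] F [-12.   -9.8  21.1]
F tool [  3.   -6.  -25.3] M tool [ 1.47  1.48 -0.25] gap 0.1478279509283502
```

{"api": "play_rows", "payload": {"steps": [[[0,0,0.07,0,0,0,-1],[0,0,0.07,0,0,0,-1]]]}}

```text
t: 26.35
tcp_pos: [0.462, 0.2616, 0.1232]
tcp_rot: [-3.004, 0.543, -2.637]
ft_force: [-12.5, -9.2, 20.3]
finger_gap: 0.148
finger_force: 73.4
```

```bash
python3 st.py 61 b
```

```text
turn [-0.    -0.    -0.843] shift cm [-0.07  0.05 -0.01] | shift in present axes [-0.01  0.09 -0.01] t 26.35 q [ 0.62 -0.21 -0.77  0.48 -0.2   0.1 ] F [-12.5  -9.2  20.3]
F tool [  2.7  -5.5 -24.8] M tool [ 1.54  1.33 -0.25] gap 0.14824224561086072
```

{"api": "play_rows", "payload": {"steps": [[[0,0,0.06,0,0,0,-1],[0,0,0.06,0,0,0,-1]]]}}

```text
t: 26.55
tcp_pos: [0.4619, 0.2617, 0.1231]
tcp_rot: [-3.078, 0.555, -2.777]
ft_force: [-12.5, -10.3, 20.3]
finger_gap: 0.147
finger_force: 73.4
```

```bash
python3 st.py 61 b
```

```text
turn [-0.    -0.    -0.962] shift cm [-0.07  0.05 -0.01] | shift in present axes [-0.    0.08 -0.01] t 26.55 q [ 0.62 -0.21 -0.77  0.48 -0.2   0.22] F [-12.5 -10.3  20.3]
F tool [  2.4  -6.7 -25. ] M tool [ 1.65  1.12 -0.21] gap 0.1473255053791037
```

Friction torque is steady at about 0.2, so it has not stopped yet.

{"api": "play_rows", "payload": {"steps": [[[0,0,0.06,0,0,0,-1],[0,0,0.06,0,0,0,-1]]]}}

```text
t: 26.75
tcp_pos: [0.4619, 0.2617, 0.1231]
tcp_rot: [3.131, 0.558, -2.918]
ft_force: [-13.3, -9.4, 20.9]
finger_gap: 0.151
finger_force: 73.4
```

```bash
python3 st.py 61 b
```

```text
turn [ 0.    -0.    -1.082] shift cm [-0.06  0.04 -0.01] | shift in present axes [ 0.    0.07 -0.01] t 26.75 q [ 0.62 -0.21 -0.77  0.48 -0.19  0.34] F [-13.3  -9.4  20.9]
F tool [  1.7  -6.  -25.7] M tool [ 1.71  0.9  -0.22] gap 0.1508091652825855
```

{"api": "play_rows", "payload": {"steps": [[[0,0,0.06,0,0,0,-1]]]}}

```text
t: 26.85
tcp_pos: [0.4619, 0.2618, 0.1231]
tcp_rot: [3.093, 0.556, -2.988]
ft_force: [-13.5, -9.9, 19.9]
finger_gap: 0.147
finger_force: 73.4
```

```bash
python3 st.py 61 b
```

```text
turn [ 0.    -0.    -1.142] shift cm [-0.06  0.04 -0.01] | shift in present axes [ 0.01  0.07 -0.01] t 26.85 q [ 0.62 -0.21 -0.77  0.48 -0.19  0.4 ] F [-13.5  -9.9  19.9]
F tool [  2.1  -6.5 -25.1] M tool [ 1.69  0.74 -0.24] gap 0.1471356365269481
```

{"api": "play_rows", "payload": {"steps": [[[0,0,0.06,0,0,0,-1],[0,0,0.06,0,0,0,-1]]]}}

```text
t: 27.05
tcp_pos: [0.4619, 0.2619, 0.1231]
tcp_rot: [3.019, 0.546, -3.129]
ft_force: [-13.4, -8.9, 19.6]
finger_gap: 0.148
finger_force: 73.4
```

```bash
python3 st.py 61 b
```

```text
turn [ 0.    -0.    -1.262] shift cm [-0.05  0.03 -0.01] | shift in present axes [ 0.02  0.05 -0.01] t 27.05 q [ 0.62 -0.21 -0.77  0.48 -0.19  0.52] F [-13.4  -8.9  19.6]
F tool [  1.4  -5.7 -24.6] M tool [ 1.71  0.62 -0.2 ] gap 0.14824179435408857
```

{"api": "play_rows", "payload": {"steps": [[[0,0,0.06,0,0,0,-1]]]}}

```text
t: 27.15
tcp_pos: [0.4618, 0.2619, 0.1231]
tcp_rot: [2.984, 0.538, 3.085]
ft_force: [-13.4, -8.8, 20.2]
finger_gap: 0.144
finger_force: 73.5
```

```bash
python3 st.py 61 b
```

```text
turn [ 1.000e-03 -0.000e+00 -1.322e+00] shift cm [-0.05  0.03 -0.01] | shift in present axes [ 0.02  0.05 -0.01] t 27.15 q [ 0.62 -0.21 -0.77  0.48 -0.19  0.58] F [-13.4  -8.8  20.2]
F tool [  0.7  -5.6 -25.1] M tool [ 1.78  0.47 -0.38] gap 0.14441142878440028
```

{"api": "play_rows", "payload": {"steps": [[[0,0,0.06,0,0,0,-1],[0,0,0.05,0,0,0,-1]]]}}

```text
t: 27.35
tcp_pos: [0.4618, 0.262, 0.1231]
tcp_rot: [2.921, 0.517, 2.962]
ft_force: [-12.7, -10.0, 19.9]
finger_gap: 0.152
finger_force: 73.8
```

```bash
python3 st.py 61 b
```

```text
turn [ 1.000e-03 -0.000e+00 -1.431e+00] shift cm [-0.03  0.02 -0.01] | shift in present axes [ 0.02  0.04 -0.01] t 27.35 q [ 0.62 -0.21 -0.77  0.48 -0.19  0.69] F [-12.7 -10.   19.9]
F tool [ -0.6  -6.9 -24.7] M tool [ 1.78  0.26 -0.82] gap 0.15171529499181813
```

The burr's stop is reached: torque climbs to 0.8 N m at 1.43 rad of turn. Now ease off, press home, release and retreat.

{"api": "play_rows", "payload": {"steps": [[[0,0,-0.07,0,0,0,-1],[0,0,-0.07,0,0,0.1,-1],[0,0,0,0,0,0.1,-1],[0,0,0,0,0,0,-1],[0,0,0,0,0,-0.2,-1],[0,0,0,0,0,0,-0.3],[0,0,0,0,0,0,-0.3],[0,0,0,0,0,0,-0.3],[0,0,0,0,0,0,-0.3],[0,0,0,0,0,0,-0.3]]]}}

```text
t: 28.35
tcp_pos: [0.4616, 0.2622, 0.121]
tcp_rot: [3.003, 0.54, 3.123]
ft_force: [0.6, 0.2, -0.2]
finger_gap: 0.348
finger_force: 0.0
```

{"api": "play_rows", "payload": {"steps": [[[0,0,0,0,0,-1,-0.3],[0,0,0,0,0,-1.5,-0.3],[0,0,0,0,0,-2,-0.3],[0,0,0,0,0,-2,-0.3],[0,0,0,0,0,-2,-0.3],[0,0,0,0,0,-1.5,-0.3],[0,0,0,0,0,0,-0.3],[0,0,0,0,0,0,-0.3],[0,0,0,0,0,0,-0.3]]]}}

```text
t: 29.25
tcp_pos: [0.4104, 0.2491, 0.2056]
tcp_rot: [3.003, 0.54, 3.123]
ft_force: [-0.3, 0.7, -0.4]
finger_gap: 0.35
finger_force: 0.0
```

```bash
python3 st.py -22 b; python3 - <<'E'
from h import *
d=snap('wrist','w8'); t=snap('top','t8'); s=snap('scene','s8')
B=np.array([.484,.268,.0863]); T=millR(np.radians(14),np.radians(-22)); n=-T[:,2];x=T[:,0];yy=T[:,1]
for nm,q in (('w',d),('t',t),('s',s)):
    print(nm,[proj(q,B+.056*n+a*x+b*yy).round().tolist() for a,b in ((.028,.007),(.028,-.007),(-.028,-.007),(-.028,.007))],'hub',[proj(q,B+.0*n+a*x+b*yy).round().tolist() for a,b in ((.015,.015),(.015,-.015))])
g=cv2.cvtColor(d['image'],cv2.COLOR_RGB2GRAY)
u,v=proj(d,B+.056*n).astype(int); print(u,v)
for r in g[v-60:v+70:3,u-45:u+46]: print(''.join('%x'%(z//16) for z in r[::1]))
# bystanders moved?
for nm,a,b in (('top','top0',t),('scene','scene0',s)):
    df=cv2.absdiff(load(a)['image'],b['image']).max(2)>60; df=cv2.morphologyEx(df.astype(np.uint8),cv2.MORPH_OPEN,np.ones((3,3)))
    k=cv2.connectedComponentsWithStats(df); print(nm,[r.tolist() for r in k[2][1:] if r[4]>25])
E
```

```text
turn [-0.    -0.003  0.159] shift cm [-0.09  0.1   9.79] | shift in present axes [-0.13  0.08  9.79] t 29.25 q [ 0.67 -0.36 -0.68  0.73 -0.22  0.6 ] F [-0.3  0.7 -0.4]
F tool [0.5 0.7 0.3] M tool [0.12 0.42 0.01] gap 0.3501283960237875
w [[344.0, 214.0], [319.0, 210.0], [304.0, 303.0], [327.0, 306.0]] hub [[348.0, 214.0], [305.0, 208.0]]
t [[149.0, 340.0], [160.0, 341.0], [162.0, 306.0], [151.0, 305.0]] hub [[153.0, 311.0], [174.0, 313.0]]
s [[349.0, 147.0], [345.0, 150.0], [359.0, 147.0], [363.0, 144.0]] hub [[366.0, 166.0], [356.0, 172.0]]
323 260
565666666778888888888888888888988888888889bcccdeeeeffffffffffffffffffffffffedbbbbbbbbbbbbbb
5655666788888888988898889888898876666666666666666667adffffffffffffffffffffffffdcbbbbbbbbbbb
556667889888899888898899988998766666666666666666666679befffffffffffffffffffffeefecbbbbbbbbb
5567888888898888888898898999988666666665666666666666678abccdeffffffffffffec98adffffdcbbbbbb
6788898889898989999887777777776667888888888888898899999866667778bdfffffdabdeffffffffecbbbbb
78898999989988888888765555666678abbcccccccccccccccccdddb866666667befffffffffffffffff
[... 3608 characters left out ...]
 [295, 331, 83, 68, 2213], [45, 352, 395, 128, 19094], [353, 388, 51, 34, 593], [422, 388, 7, 6, 31], [384, 393, 151, 87, 5742], [334, 399, 13, 9, 69], [55, 423, 9, 4, 34], [368, 422, 13, 15, 125]]
scene [[306, 0, 28, 20, 226], [304, 21, 7, 5, 26], [290, 46, 56, 77, 2512], [150, 60, 10, 8, 52], [154, 73, 9, 6, 40], [167, 93, 20, 24, 269], [171, 123, 6, 15, 71], [101, 124, 15, 25, 221], [2, 137, 312, 101, 7920], [349, 149, 16, 17, 177], [76, 152, 39, 19, 361], [354, 167, 8, 9, 53], [0, 177, 71, 42, 1021], [273, 211, 45, 22, 471], [76, 219, 171, 57, 4818], [0, 236, 19, 35, 466], [24, 272, 35, 11, 270], [188, 326, 10, 12, 90], [189, 339, 7, 9, 52], [199, 343, 4, 9, 32], [183, 350, 21, 21, 289]]
```

```bash
python3 - <<'E'
from h import *
for a,b in (('top0','t8'),('scene0','s8')):
    for f in (a,b):
        h=cv2.cvtColor(load(f)['image'],cv2.COLOR_RGB2HSV); m=((h[...,0]>18)&(h[...,0]<35)&(h[...,1]>150)).astype(np.uint8)
        k=cv2.connectedComponentsWithStats(m); print(f,k[2][1:][k[2][1:,4].argmax()])
E
python3 -c "
from bench import close_job
print(close_job())"
```

```text
top0 [ 296  295   88   90 4546]
t8 [ 296  295   88   90 4520]
scene0 [ 232  217   66   40 1241]
s8 [ 232  218   66   39 1186]
the job is handed in; nothing more can be done
None
```

I turned the lock screw anticlockwise to its stop, then moved the knob to the burr spindle, turned that clockwise to its stop, and left the knob there pushed home; the job was handed in at about 29 s. I pushed past the lock's stop on the first try and the knob slipped on the shaft, so I refitted it and confirmed the stop. The before/after pictures showed no sign of moved crockery; I measured only the plate, and the hand-in gave no verdict.

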